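# Pack the telescope eyepieces into their case

## Task

Move the four telescope eyepieces one by one from the wooden rack into the open hard case, each upright and fully down in the foam well made for its size (the slim tall tube in the narrow deep well, the fattest in the widest, the shortest in the shallowest, the middling one in the well that is left). Set them down without dropping or tipping any. When all four are in and none stands above the rim, close the lid fully.

Things in the scene. Friction and masses are not known exactly. Their poses are not given: they have to be found in the camera images.
- eye_small: Eyepiece, the shortest: a plain black eyepiece, 41 mm in diameter and 72 mm tall, small glass eye lens on top. Lowest 22 mm: chrome barrel, 31.7 mm in diameter; full diameter from 26 mm up. Origin: centre of its underside, z up, y along the row at the start. Starts upright in the wooden rack: lowest 20 mm in a hole, rack top 34 mm above the table, holes 76 mm apart.
- eye_medium: Eyepiece, the middling one: black, 47 mm in diameter and 82 mm tall, with a thin bright ring; its top 10 mm is a narrower 37 mm rubber eyecup. Lowest 22 mm: chrome barrel, 31.7 mm in diameter; full diameter from 26 mm up. Origin: centre of its underside, z up, y along the row at the start. Starts upright in the wooden rack: lowest 20 mm in a hole, rack top 34 mm above the table, holes 76 mm apart.
- eye_wide: Eyepiece, the fattest: black, 55 mm in diameter and 94 mm tall, with a large glass eye lens on top. Lowest 22 mm: chrome barrel, 31.7 mm in diameter; full diameter from 26 mm up. Origin: centre of its underside, z up, y along the row at the start. Starts upright in the wooden rack: lowest 20 mm in a hole, rack top 34 mm above the table, holes 76 mm apart.
- eye_long: Eyepiece, the slimmest and tallest: a tube (a Barlow lens) 35 mm in diameter and 108 mm tall, aluminium, black sleeve, dark bore on top. Lowest 22 mm: chrome barrel, 31.7 mm in diameter; full diameter from 26 mm up. Origin: centre of its underside, z up, y along the row at the start. Starts upright in the wooden rack: lowest 20 mm in a hole, rack top 34 mm above the table, holes 76 mm apart.
- well_small: Grey block, fixed in the case, 76 x 76 x 72 mm high, with one round well 51 mm wide, 32 mm deep, for the small eyepiece. Origin: centre of the underside, 6 mm above the table; mouth at z = +72 mm, floor at +40, case rim at +118. y along the row of blocks (76 mm apart, any order; case end walls 52 mm past the end centres), x to the hinge. Seated, the eyepiece's top is 6 mm below the rim.
- well_medium: Grey block, fixed in the case, 76 x 76 x 72 mm high, with one round well 57 mm wide, 42 mm deep, for the medium eyepiece. Origin: centre of the underside, 6 mm above the table; mouth at z = +72 mm, floor at +30, case rim at +118. y along the row of blocks (76 mm apart, any order; case end walls 52 mm past the end centres), x to the hinge. Seated, the eyepiece's top is 6 mm below the rim.
- well_wide: Grey block, fixed in the case, 76 x 76 x 72 mm high, with one round well 65 mm wide, 54 mm deep, for the wide eyepiece. Origin: centre of the underside, 6 mm above the table; mouth at z = +72 mm, floor at +18, case rim at +118. y along the row of blocks (76 mm apart, any order; case end walls 52 mm past the end centres), x to the hinge. Seated, the eyepiece's top is 6 mm below the rim.
- well_long: Grey block, fixed in the case, 76 x 76 x 72 mm high, with one round well 44.5 mm wide, 68 mm deep, for the long eyepiece. Origin: centre of the underside, 6 mm above the table; mouth at z = +72 mm, floor at +4, case rim at +118. y along the row of blocks (76 mm apart, any order; case end walls 52 mm past the end centres), x to the hinge. Seated, the eyepiece's top is 6 mm below the rim.
- lid (a joint): Lid of the case: 0 = shut, grows as it opens, up to 2.5 rad; upright at 1.57; starts leaning back at 2.1 to 2.4. Stiff hinge: stays where left, so push it all the way down (3 to 6 N at its edge). Hinge line: parallel to the row of blocks, 118 mm above their undersides, 44 mm to the +x side of their centres.
- lid_edge (a point): Middle of the lid's free edge, at mid-thickness. The lid is a flat slab 88 x 344 mm, 23 mm thick. Axes fixed to the lid: x from free edge to hinge, y along the hinge, z out of the outer face (up when shut). The hinge line is 88 mm along +x and 12 mm along -z from here; the outer face 11 mm along +z. Shut: 136 mm above the table.
Not all that is in view belongs to the job. What is shaped like the eye_long but turquoise is not meant.

How it is judged:
By the outcome, as a careful person would: the job done as asked, in the order asked, and still so for the second after the job is handed in, with the robot touching nothing.
It also fails if it takes over 136 s, if anything falls off the work surface, if the arm or the gripper's body presses on something with over 40 N, if the wrist force passes 120 N, or if a joint passes its speed limit or range.

## Robot

A 6-joint arm with a two-finger parallel gripper is mounted at the origin on the work surface. World frame = base frame: x ahead of the robot, y to its left, z up, the work surface at z = 0. Lengths are in m, angles in rad, forces in N, time in s.
With the tool pointing down it reaches from about 0.25 to 0.725 m from the base axis. Payload 4 kg.
Tool frame: the origin (TCP) lies on the centre line of the jaws, within the pads' length; the fingertips stand ahead of it and the grasp point (between the pads) lies 11 mm behind it (bot.tip_extent is the z of the fingertips in the tool frame, in m); z points along the fingers, y is the direction in which the jaws open and shut (so a half turn about z gives the same grasp; the last joint's range is limited). The gripper opens to 85 mm and grips with 20 to 120 N. Pads are 22 mm wide; open, the fingers measure 114 mm over their backs; the gripper's body (76 mm by 85 mm) begins 54 mm behind the grasp point. The pads swing forward as they close: fully open they stand 13 mm farther back than shut.
Start: joints at [1.318, 0.241, 0.005, 1.335, 0, 1.571], TCP at [0.125, 0.484, 0.21] pointing down, gripper open.
Joint ranges: [-2.72, 2.72], [-1.05, 1.87], [-1.09, 1.28], [-1.99, 2.15], [-1.42, 1.44], [-3.14, 3.14]. Speed limits (rad/s): [2.79, 2.79, 3.14, 3.14, 3.14, 3.14].

## Interface

Orientations are given as a unit quaternion [x, y, z, w].
In Python, from workcell import bot gives the robot as it stands.
- The arm moves only by the shell command python3 -m jog 'ROWS'. ROWS is JSON, a list that holds one entry, the list of rows, each a list of 7 numbers: the shift along the world's x, y, z in m, then the turn, a rotation vector about the world's x, y, z in degrees, then the closure in counts, from 0 (fully open) to 255 (shut). In form: [[[tx, ty, tz, ax, ay, az, fingers], ...]]. A call has 1 to 10 rows; each row is the pose to reach, as a shift and turn from the pose commanded when the call began; what a row does not reach only later rows make up. A row lasts 1/12 s, in which the tool goes at most 41.7 mm and 7.16 degrees, less where a joint would pass 70% of its speed; a pose out of reach is approached as far as the arm can. A call with a gripper value outside its range is refused whole. The fingers move at their own pace and stop on an object; the grip force is fixed at half the most. Time passes only in rows, so rows that repeat a pose let the fingers close. It gives the time, the measured TCP pose, the force and the opening at its end, in the units of the state.
- bot.get_obs(): the state, without advancing time (a new reading comes with each control period).
- bot.camera(name): name is "scene" or "top"; returns the picture (480x640x3 uint8, blue, green, red); there is no depth.
- bot.camera_model(name): a dict with "K" (3x3 intrinsics, pixels), "T" (4x4, takes a point from camera to world coordinates). Camera axes: x right, y down, z forward; pixel columns grow to the right and rows downward; lengths in m; the calibration is good to about 2 mm. A picture is of the moment at which its call begins. camera_model takes no time and is no camera call.
- bot.job_done(): hands the job in, once; it reports no verdict.
The state is a dict: "clock": time; "joint_pos": joint angles; "joint_vel": joint speeds; "tau": joint torques, N m; "eef_pos": TCP position; "tool_rot": TCP orientation; "ft_force": force on the tool from outside, world axes, zero at the start; "ft_torque": the same for the moment, N m; "grip_width": finger opening in m.
Only numpy, scipy, OpenCV 4.12 (cv2) and the standard library are available. Lean on these libraries where they do the work, as an engineer would, in place of code of your own. Each camera call takes 0.05 s, during which the arm holds its last target. There are 200 camera calls.

## Working session

There is one attempt and no reset: what is moved stays moved. The work goes in short steps, Python scripts to look and compute and a shell command to move; the robot and the scene stay as the last step left them, time stands still between calls to the robot, and variables do not carry over. Pictures are saved under pics/ and viewed, about 12 in all and at most 16, crops included, and the job is handed in when it is done.

```bash
mkdir -p pics; ls; python3 - <<'E'
from workcell import bot
import cv2,numpy as np
for n in("scene","top"):
    cv2.imwrite(f"pics/{n}0.png",bot.camera(n)); m=bot.camera_model(n); print(n,np.round(m["K"],1).tolist(),np.round(m["T"],3).tolist())
print(bot.get_obs(),bot.tip_extent)
E
```

```text
pics
scene [[569.5, 0.0, 315.8], [0.0, 569.5, 235.8], [0.0, 0.0, 1.0]] [[0.58, -0.578, 0.574, -0.235], [-0.815, -0.416, 0.404, -0.518], [0.005, -0.702, -0.712, 1.015], [0.0, 0.0, 0.0, 1.0]]
top [[529.4, 0.0, 324.3], [0.0, 529.4, 245.6], [0.0, 0.0, 1.0]] [[0.067, -0.975, 0.213, 0.249], [-0.998, -0.065, 0.016, 0.001], [-0.002, -0.214, -0.977, 1.308], [0.0, 0.0, 0.0, 1.0]]
{'clock': 0.1, 'joint_pos': array([1.31798715e+00, 2.41353285e-01, 3.82981092e-03, 1.33518872e+00,
       2.02456196e-05, 1.57082591e+00]), 'joint_vel': array([ 0.00062851, -0.00356182,  0.00238966, -0.00048858,  0.00206107,
       -0.00101391]), 'tau': array([-4.73719956e-04, -3.73137939e+01,  2.53009182e+01,  1.08301968e-02,
       -1.28752063e-04,  2.38042205e-06]), 'eef_pos': array([0.12490167, 0.4835109 , 0.20878308]), 'tool_rot': array([ 1.26082866e-01,  9.92019250e-01, -9.49018758e-04, -1.30793283e-04]), 'ft_force': array([-0.2259059 , -0.81832036, -0.28301269]), 'ft_torque': array([-0.02026139,  0.00355359, -0.022138  ]), 'grip_width': 0.08528734799263063} 0.008
```

View pics/scene0.png

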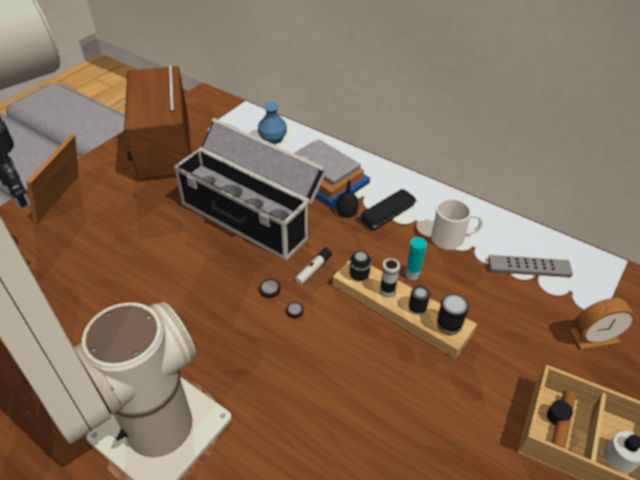

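View pics/top0.png

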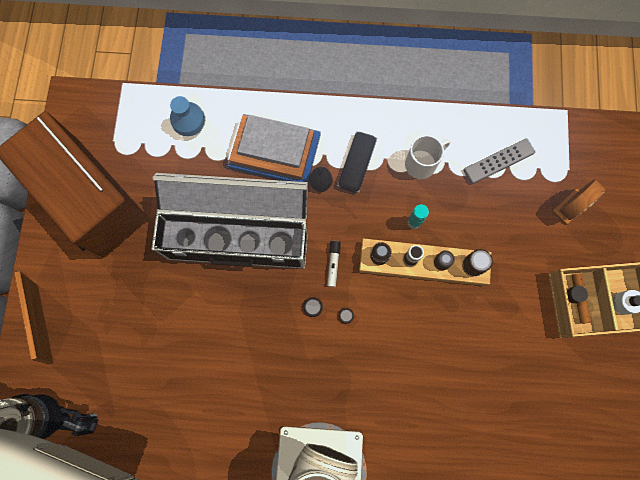

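The top view shows the rack from (381,252) to (480,262), holding medium, long, small and wide from left to right. The case is at (155–305, 175–265), with wells near (186,237), (217,239), (248,240) and (280,243). I'll enlarge both.

```bash
python3 - <<'E'
import cv2,numpy as np
t=cv2.imread("pics/top0.png")
a=cv2.resize(t[170:270,145:310],None,fx=4.8,fy=4.8,interpolation=3)[:,:792]
b=cv2.resize(t[225:290,350:510],None,fx=4.8,fy=4.8,interpolation=3)
c=cv2.resize(a,None,fx=.6,fy=.6)
cv2.imwrite("pics/caseT.png",a); 
pad=np.zeros((b.shape[0],792,3),np.uint8); pad[:,:b.shape[1]]=b
cv2.imwrite("pics/rackT.png",pad)
E
```

```text
(no output)
```

View pics/caseT.png

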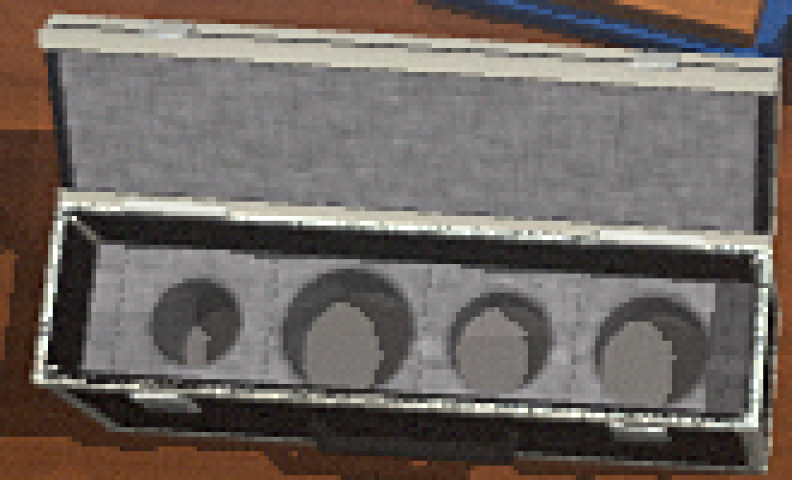

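View pics/rackT.png

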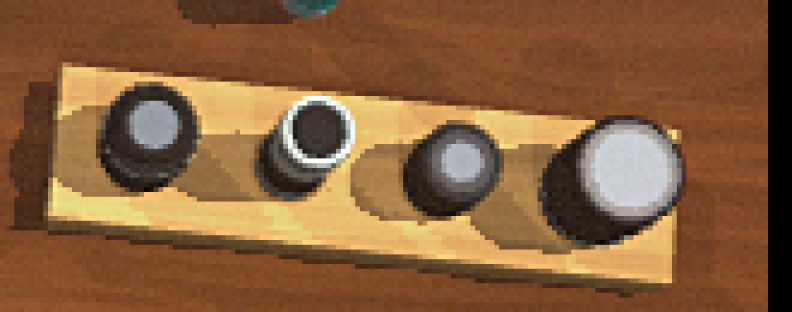

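```bash
cat > h.py <<'E'
from workcell import bot
import numpy as np,cv2
def ray(n,u,v,z):
    m=bot.camera_model(n);d=m["T"][:3,:3]@np.linalg.solve(m["K"],[u,v,1]);o=m["T"][:3,3]
    return (o+d*(z-o[2])/d[2])
def proj(n,p):
    m=bot.camera_model(n);q=m["K"]@(m["T"][:3,:3].T@(np.array(p)-m["T"][:3,3]));return q[:2]/q[2]
E
python3 - <<'E'
from h import *
f=lambda ox,oy,u,v:((u+.5)/4.8-.5+ox,(v+.5)/4.8-.5+oy)
def fit(P,names):
    P=np.array(P);c=P.mean(0);d=np.linalg.svd(P-c)[2][0]; d*=np.sign(d[1])
    t=(P-c)@d; r=P-c-np.outer(t,d)
    print("dir",d,"yaw deg",np.degrees(np.arctan2(-d[0],d[1])),"spacing",np.diff(t),"resid",np.round(np.linalg.norm(r,axis=1),4))
    o=t+0;k=np.arange(len(t));s=np.sign(t[-1]-t[0]);k0=s*.076*(k-k.mean());k0+=(t-k0).mean()
    for n,p,q in zip(names,P,c+np.outer(k0,d)):print(n,p.round(4),q.round(4))
W=[ray("top",*f(145,170,u,v),.078)[:2] for u,v in((196,321),(347,330),(500,342),(652,350))]
fit(W,["long","wide","small","medium"])
for u,v in((62,205),(768,250),(40,383),(760,425)): print("rim",ray("top",*f(145,170,u,v),.124)[:2].round(4))
E=[ray("top",*f(350,225,u,v),z)[:2] for u,v,z in((154,126,.096),(319,131,.122),(462,158,.086),(632,166,.108))]
fit(E,["medium","long","small","wide"])
for u,v in((62,66),(680,130),(48,218),(672,283)): print("rack",ray("top",*f(350,225,u,v),.034)[:2].round(4))
E
```

```text
dir [-1.61301101e-04  9.99999987e-01] yaw deg 0.009241872352167457 spacing [-0.07552216 -0.07652793 -0.07568472] resid [0.     0.0004 0.0007 0.0003]
long [0.5178 0.3537] [0.5178 0.3539]
wide [0.5182 0.2782] [0.5179 0.2779]
small [0.5172 0.2017] [0.5179 0.2019]
medium [0.5182 0.126 ] [0.5179 0.1259]
rim [0.5608 0.4124]
rim [0.5611 0.0697]
rim [0.4726 0.411 ]
rim [0.4752 0.0671]
dir [0.02841571 0.99959619] yaw deg -1.6283193796875772 spacing [-0.07611514 -0.07604679 -0.0767922 ] resid [0.0001 0.0005 0.0007 0.0003]
medium [ 0.5101 -0.1138] [ 0.51   -0.1141]
long [ 0.5073 -0.1899] [ 0.5078 -0.1901]
small [ 0.5063 -0.2659] [ 0.5057 -0.2661]
wide [ 0.5032 -0.3427] [ 0.5035 -0.342 ]
rack [ 0.5518 -0.0711]
rack [ 0.5393 -0.3883]
rack [ 0.4722 -0.0681]
rack [ 0.46   -0.3842]
```

Everything agrees with the given dimensions: both spacings come out at 76 mm and the rim is centred on the wells. The case has zero yaw, and the jaws will lie along y. First eyepiece: medium.

```bash
python3 -m jog '[[[0.200,-0.310,0.01,0,0,14.5,70],[0.200,-0.310,0.01,0,0,14.5,70],[0.200,-0.310,0.01,0,0,14.5,70],[0.200,-0.310,0.01,0,0,14.5,70],[0.200,-0.310,0.01,0,0,14.5,70],[0.200,-0.310,0.01,0,0,14.5,70],[0.200,-0.310,0.01,0,0,14.5,70],[0.200,-0.310,0.01,0,0,14.5,70],[0.200,-0.310,0.01,0,0,14.5,70],[0.200,-0.310,0.01,0,0,14.5,70]]]'
python3 -m jog '[[[0.185,-0.288,-0.09,0,0,0,70],[0.185,-0.288,-0.09,0,0,0,70],[0.185,-0.288,-0.09,0,0,0,70],[0.185,-0.288,-0.09,0,0,0,70],[0.185,-0.288,-0.09,0,0,0,70],[0.185,-0.288,-0.09,0,0,0,70],[0.185,-0.288,-0.09,0,0,0,70],[0.185,-0.288,-0.09,0,0,0,70],[0.185,-0.288,-0.09,0,0,0,70],[0.185,-0.288,-0.09,0,0,0,70]]]'
```

```text
clock: 0.93
eef_pos: [0.328, 0.1684, 0.2197]
tool_rot: [0.006, 1.0, -0.001, 0.001]
ft_force: [-0.1, 0.6, 0.5]
grip_width: 0.062
clock: 1.77
eef_pos: [0.5111, -0.1169, 0.1272]
tool_rot: [0.002, 1.0, -0.0, -0.001]
ft_force: [-0.1, 0.1, -0.7]
grip_width: 0.0619
```

```bash
python3 - <<'E'
from h import *
print(bot.get_obs()["eef_pos"])
cv2.imwrite("pics/g1.png",cv2.resize(bot.camera("scene")[180:370,290:490],None,fx=3,fy=3,interpolation=2))
for n,p in dict(m=(.510,-.114,.096)).items(): print((proj("scene",p)-[290,180])*3)
E
```

```text
[ 0.51114001 -0.11688898  0.12722133]
[212.0538077  230.56214166]
```

View pics/g1.png

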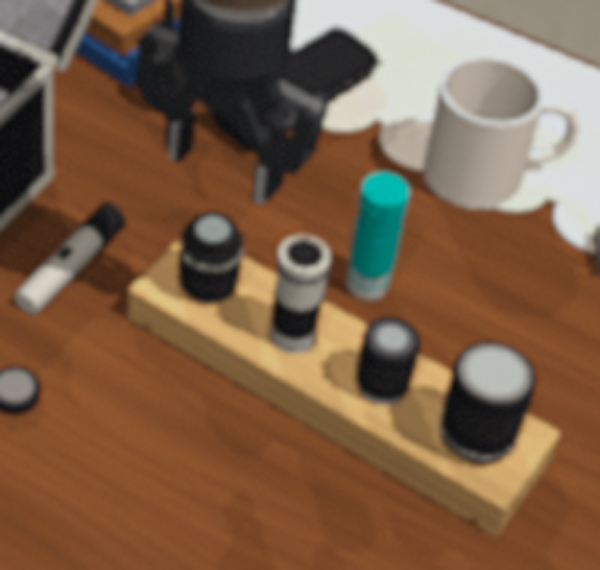

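The fingers stand open above the medium eyepiece, with tips at about (178,155) and (262,195) in the crop and the eyepiece top at (212,225). The projected top agrees with the scene camera. Descending to grasp.

```bash
python3 -m jog '[[[-0.001,0.003,-0.03,0,0,0,70],[-0.001,0.003,-0.05,0,0,0,70],[-0.001,0.003,-0.059,0,0,0,70],[-0.001,0.003,-0.059,0,0,0,70],[-0.001,0.003,-0.059,0,0,0,255],[-0.001,0.003,-0.059,0,0,0,255],[-0.001,0.003,-0.059,0,0,0,255],[-0.001,0.003,-0.059,0,0,0,255],[-0.001,0.003,-0.059,0,0,0,255],[-0.001,0.003,-0.059,0,0,0,255]]]'
python3 -m jog '[[[0,0,0.002,0,0,0,255],[0,0,0.01,0,0,0,255],[0,0,0.025,0,0,0,255],[0,0,0.045,0,0,0,255],[0,0,0.065,0,0,0,255],[0,0,0.065,0,0,0,255]]]'
```

```text
clock: 2.65
eef_pos: [0.5153, -0.1133, 0.0776]
tool_rot: [0.0, 1.0, -0.003, 0.007]
ft_force: [-1.1, -5.0, 19.5]
grip_width: 0.0001
clock: 3.15
eef_pos: [0.5122, -0.1113, 0.1408]
tool_rot: [-0.0, 1.0, -0.001, 0.004]
ft_force: [0.7, 0.3, -0.4]
grip_width: 0.0004
```

```bash
python3 - <<'E'
from h import *
print(bot.get_obs()["eef_pos"])
a=cv2.resize(bot.camera("scene")[180:370,290:490],None,fx=3,fy=3,interpolation=2)[:,:400]
b=cv2.resize(bot.camera("top")[170:320,330:430],None,fx=3.8,fy=3.8,interpolation=2)
cv2.imwrite("pics/g2.png",np.hstack([a,b]))
E
```

```text
[ 0.5121707  -0.11134785  0.1407851 ]
```

View pics/g2.png

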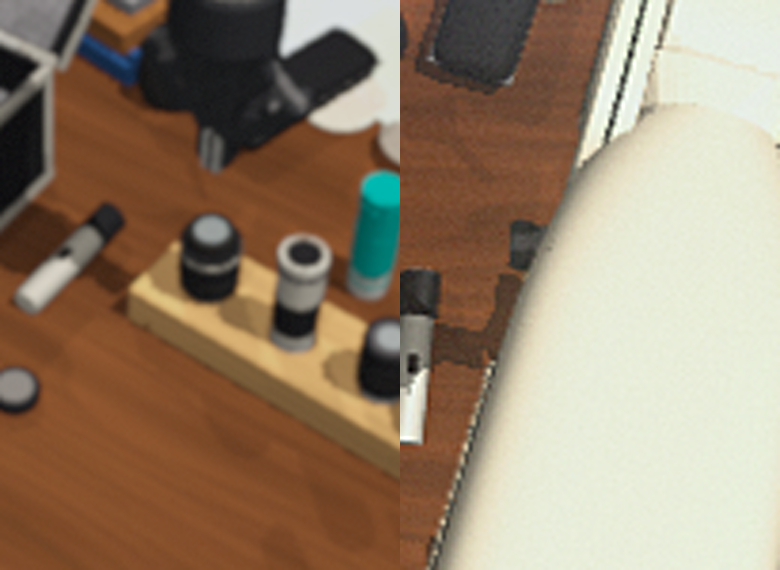

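```bash
python3 - <<'E'
from h import *
for p in((.5122,-.1113,.1328),(.5122,-.1113,.1408),(.51,-.114,.096)): print(((proj("scene",p)-[290,180])*3).round(), ((proj("top",p)-[330,170])*3.8+[400,0]).round())
cv2.imwrite("pics/full3.png",bot.camera("scene"))
E
```

```text
[214. 192.] [599. 291.]
[214. 185.] [600. 288.]
[212. 231.] [597. 307.]
```

View pics/full3.png

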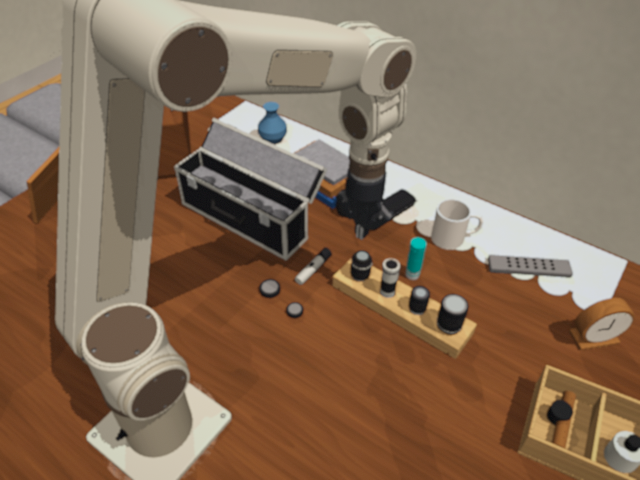

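The closed fingertips appear about 24 crop pixels higher than the tool frame predicts. Together with the contact on the eyepiece top at TCP z = 0.0776, this puts the real tips about 26 mm higher than documented. The eyepiece is undisturbed, so I'll go about 30 mm lower.

```bash
python3 -m jog '[[[0,-0.003,0,0,0,0,70],[0,-0.003,0,0,0,0,70],[0,-0.003,0,0,0,0,70],[0,-0.003,-0.02,0,0,0,70],[0,-0.003,-0.045,0,0,0,70],[0,-0.003,-0.06,0,0,0,70],[0,-0.003,-0.075,0,0,0,70],[0,-0.003,-0.085,0,0,0,70],[0,-0.003,-0.095,0,0,0,70],[0,-0.003,-0.097,0,0,0,70]]]'
```

```text
clock: 4.13
eef_pos: [0.5195, -0.1166, 0.0481]
tool_rot: [-0.001, 1.0, -0.004, 0.011]
ft_force: [-1.1, 6.6, 49.8]
grip_width: 0.062
```

```bash
python3 -m jog '[[[0,0,0.012,0,0,0,70],[0,0,0.018,0,0,0,70],[0,0,0.018,0,0,0,70]]]'; python3 - <<'E'
from h import *
o=bot.get_obs();print(o["joint_pos"],o["eef_pos"],o["ft_force"],o["ft_torque"],o["tool_rot"])
p=o["eef_pos"]
for d in(0,-.008,.0184):print(((proj("scene",p+[0,0,d])-[320,190])*6).round())
cv2.imwrite("pics/g4.png",cv2.resize(bot.camera("scene")[190:290,320:440],None,fx=6,fy=6,interpolation=2))
E
```

```text
clock: 4.38
eef_pos: [0.5102, -0.1141, 0.0581]
tool_rot: [-0.0, 1.0, -0.0, 0.001]
ft_force: [0.5, 0.3, -0.7]
grip_width: 0.0619
[-2.20020439e-01  3.98794502e-01 -1.89623430e-01  9.79376670e-01
  7.83087219e-05 -2.20347603e-01] [ 0.51024895 -0.11408643  0.05810222] [ 0.5133714   0.31419293 -0.69541709] [-0.02174755 -0.0690342  -0.04795093] [-1.63640665e-04  9.99998860e-01 -2.89593003e-04  1.47317855e-03]
[238. 470.]
[237. 484.]
[241. 437.]
```

View pics/g4.png

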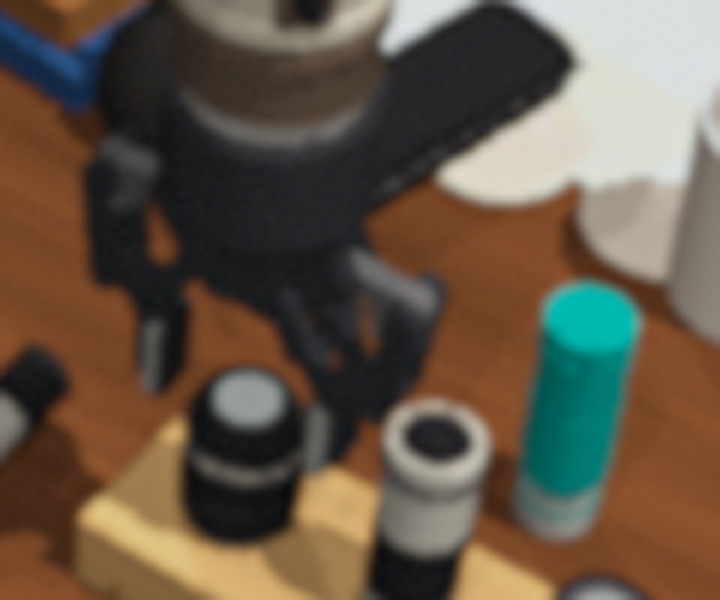

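```bash
python3 - <<'E'
from h import *
p=np.array([.1249,.4835,.2088])
for n in("scene","top"):
    for d in(-.008,.011,.065):print(n,d,proj(n,p+[0,0,d]).round(1))
t=cv2.imread("pics/top0.png");s=cv2.imread("pics/scene0.png")
a=cv2.resize(t[380:470,0:110],None,fx=3.5,fy=3.5,interpolation=2);b=cv2.resize(s[110:215,0:110],None,fx=3.5,fy=3.5,interpolation=2)
h=max(len(a),len(b));c=np.zeros((h,770,3),np.uint8);c[:len(a),:385]=a;c[:len(b),385:]=b;cv2.imwrite("pics/st.png",c)
E
```

```text
scene -0.008 [ 23.5 210.2]
scene 0.011 [ 20.2 203.5]
scene 0.065 [ 10.4 183.4]
top -0.008 [ 81.4 408.2]
top 0.011 [ 77. 409.]
top 0.065 [ 63.8 411.5]
```

View pics/st.png

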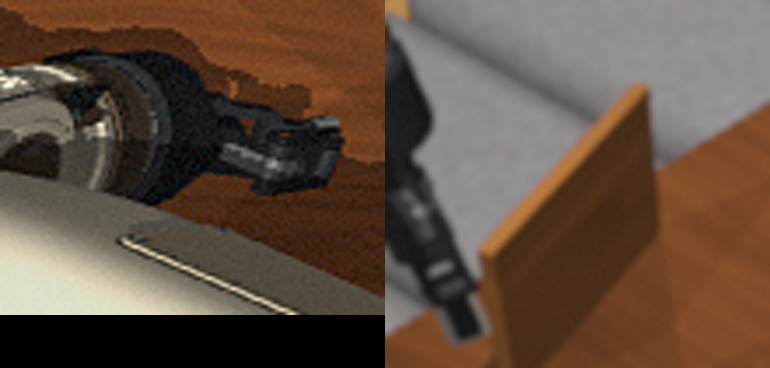

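```bash
python3 - <<'E'
from h import *
p=np.array([.1249,.4835,.2088]);j=np.array([-.25,-.968,0])
for w in(.0425,.057):
  for d in(-.008,.005,.018):
    q=p+j*w+[0,0,d];print(w,d,((proj("top",q)-[0,380])*3.5).round(),((proj("scene",q)-[0,110])*3.5+[385,0]).round())
# triangulate tip back-outer: top crop (340,150) , scene (475,338)
from scipy.optimize import least_squares
def tri(a,b):
    a=np.array(a)/3.5+[0,380];b=(np.array(b)-[385,0])/3.5+[0,110]
    r=least_squares(lambda x:np.r_[proj("top",x)-a,proj("scene",x)-b],p);return r.x.round(4),np.abs(r.fun).max().round(2)
print(tri((325,155),(470,330)),tri((335,160),(475,335)))
m=p+j*.05; print("expected about",m)
E
```

```text
0.0425 -0.008 [353. 123.] [494. 389.]
0.0425 0.005 [343. 125.] [486. 373.]
0.0425 0.018 [334. 128.] [478. 356.]
0.057 -0.008 [376. 131.] [503. 402.]
0.057 0.005 [367. 134.] [496. 386.]
0.057 0.018 [358. 136.] [488. 369.]
(array([0.1073, 0.429 , 0.2595]), np.float64(2.48)) (array([0.1057, 0.4225, 0.2603]), np.float64(2.79))
expected about [0.1124 0.4351 0.2088]
```

The fingers are flanking the eyepiece, but an outer knuckle (far right of the crop, around (430,290)) must have landed on the tall neighbour's top. That fits the contact's +y side force. At the rack I'll grip with the jaws along x instead, then turn back for the case.

```bash
python3 -m jog '[[[0,0,0.03,0,0,0,70],[0,0,0.06,0,0,0,70],[0,0,0.06,0,0,-45,70],[0,0,0.06,0,0,-45,70],[0,0,0.06,0,0,-45,70],[0,0,0.06,0,0,-45,70],[0,0,0.06,0,0,-45,70],[0,0,0.06,0,0,-45,70],[0,0,0.06,0,0,-45,70]]]'
python3 -m jog '[[[0,0,0,0,0,-45,70],[0,0,0,0,0,-45,70],[0,0,0,0,0,-45,70],[0,0,0,0,0,-45,70],[0,0,0,0,0,-45,70],[0,0,0,0,0,-45,70],[0,0,-0.02,0,0,-45,70],[0,0,-0.04,0,0,-45,70],[0,0,-0.045,0,0,-45,70]]]'
python3 -m jog '[[[0,0,-0.015,0,0,0,70],[0,0,-0.025,0,0,0,70],[0,0,-0.033,0,0,0,70],[0,0,-0.033,0,0,0,70]]]'
```

```text
clock: 5.18
eef_pos: [0.5078, -0.1137, 0.1147]
tool_rot: [0.385, 0.923, -0.0, -0.002]
ft_force: [0.2, -0.2, 0.2]
grip_width: 0.0619
clock: 5.93
eef_pos: [0.5057, -0.1133, 0.0672]
tool_rot: [0.707, 0.707, -0.002, -0.003]
ft_force: [-1.4, 0.6, -1.1]
grip_width: 0.0621
clock: 6.27
eef_pos: [0.5073, -0.1136, 0.0365]
tool_rot: [0.707, 0.707, -0.001, -0.002]
ft_force: [-0.6, -0.1, -0.4]
grip_width: 0.0621
```

```bash
python3 -m jog '[[[0.002,0,0.001,0,0,0,70],[0.002,0,0.001,0,0,0,255],[0.002,0,0.001,0,0,0,255],[0.002,0,0.001,0,0,0,255],[0.002,0,0.001,0,0,0,255],[0.002,0,0.001,0,0,0,255]]]'
```

```text
clock: 6.77
eef_pos: [0.5123, -0.1142, 0.0409]
tool_rot: [0.707, 0.707, 0.001, 0.001]
ft_force: [-0.0, 0.3, 4.8]
grip_width: 0.0453
```

```bash
python3 -m jog '[[[0,0,0.01,0,0,0,255],[0,0,0.03,0,0,0,255],[0,0,0.06,0,0,0,255],[0,0.01,0.09,0,0,6,255],[0.001,0.03,0.115,0,0,13,255],[0.001,0.05,0.125,0,0,20,255],[0.002,0.075,0.125,0,0,27,255],[0.003,0.1,0.125,0,0,34,255],[0.004,0.125,0.125,0,0,41,255],[0.005,0.15,0.125,0,0,48,255]]]'
python3 -m jog '[[[0,0.025,0,0,0,7,255],[0,0.05,0,0,0,14,255],[0.001,0.07,0,0,0,21,255],[0.001,0.085,0,0,0,28,255],[0.001,0.09,0,0,0,35,255],[0.001,0.09,0,0,0,42,255],[0.001,0.09,0,0,0,42,255]]]'
python3 - <<'E'
from h import *
p=bot.get_obs()["eef_pos"];print(p)
cv2.imwrite("pics/m5.png",cv2.resize(bot.camera("scene")[120:270,160:360],None,fx=4,fy=4,interpolation=2))
for q in((.518,.126,.078),(.518,.126,.118)):print((proj("scene",q)-[160,120])*4)
E
```

```text
clock: 7.6
eef_pos: [0.5152, 0.0372, 0.1647]
tool_rot: [0.356, 0.935, -0.0, -0.001]
ft_force: [1.0, 0.1, -0.5]
grip_width: 0.0455
clock: 8.18
eef_pos: [0.5162, 0.1266, 0.1644]
tool_rot: [-0.002, 1.0, -0.0, -0.001]
ft_force: [0.2, -0.5, -1.3]
grip_width: 0.0448
[0.51620231 0.12660985 0.1643647 ]
[467.78225337 386.49812664]
[464.8077522  336.81255118]
```

View pics/m5.png

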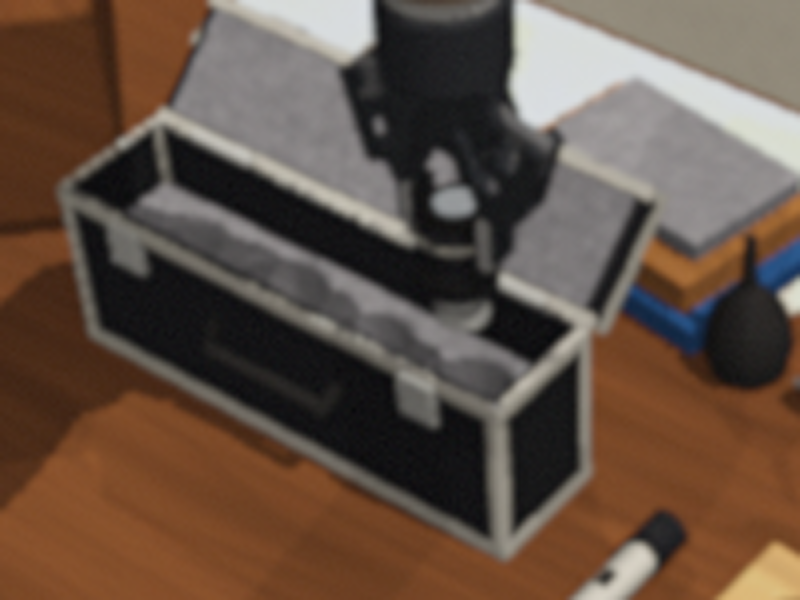

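The medium eyepiece is held upright over its well, with its barrel end at (462,318) where predicted. The well mouth is at (475,375). Lowering.

```bash
python3 -m jog '[[[0.001,0,-0.015,0,0,0,255],[0.001,-0.001,-0.035,0,0,0,255],[0.001,-0.001,-0.055,0,0,0,255],[0.001,-0.001,-0.075,0,0,0,255],[0.001,-0.001,-0.088,0,0,0,255],[0.001,-0.001,-0.096,0,0,0,255],[0.001,-0.001,-0.099,0,0,0,255],[0.001,-0.001,-0.099,0,0,0,255]]]'
```

```text
clock: 8.9
eef_pos: [0.5176, 0.1247, 0.0652]
tool_rot: [0.001, 1.0, -0.0, -0.001]
ft_force: [0.2, -1.0, -1.9]
grip_width: 0.0448
```

```bash
python3 -m jog '[[[0,0,-0.002,0,0,0,255],[0,0,-0.003,0,0,0,255],[0,0,-0.003,0,0,0,255]]]';python3 -m jog '[[[0,0,-0.001,0,0,0,255],[0,0,-0.001,0,0,0,255]]]'
```

```text
clock: 9.15
eef_pos: [0.5186, 0.1252, 0.0633]
tool_rot: [0.0, 1.0, 0.0, 0.001]
ft_force: [0.3, -0.7, -1.9]
grip_width: 0.0457
clock: 9.32
eef_pos: [0.5189, 0.1253, 0.0629]
tool_rot: [-0.0, 1.0, 0.0, 0.001]
ft_force: [-1.0, -1.8, 4.4]
grip_width: 0.0453
```

Contact came at z = 0.063, exactly the predicted seated height. Releasing, then fetching the long one.

```bash
python3 -m jog '[[[0,0,0,0,0,0,80],[0,0,0,0,0,0,80],[0,0,0,0,0,0,80],[0,0,0.01,0,0,0,80],[0,0,0.03,0,0,0,80],[0,0,0.06,0,0,0,80],[0,0,0.095,0,0,0,80],[0,0,0.11,0,0,0,80]]]'
python3 -m jog '[[[-0.011,-0.315,0.01,0,0,-70,100],[-0.011,-0.315,0.01,0,0,-70,100],[-0.011,-0.315,0.01,0,0,-70,100],[-0.011,-0.315,0.01,0,0,-70,100],[-0.011,-0.315,0.01,0,0,-70,100],[-0.011,-0.315,0.01,0,0,-70,100],[-0.011,-0.315,0.01,0,0,-70,100],[-0.011,-0.315,0.01,0,0,-70,100],[-0.011,-0.315,0.01,0,0,-70,100],[-0.011,-0.315,0.01,0,0,-70,100]]]'
python3 -m jog '[[[0,0,0,0,0,-20,100],[0,0,-0.02,0,0,-20,100],[0,0,-0.03,0,0,-20,100],[0,0,-0.03,0,0,-20,100],[0,0,-0.03,0,0,-20,100]]]'
python3 - <<'E'
from h import *
p=bot.get_obs()["eef_pos"];print(p)
cv2.imwrite("pics/m6.png",cv2.resize(bot.camera("scene")[120:320,170:440],None,fx=2.9,fy=2.9,interpolation=2))
E
```

```text
clock: 9.98
eef_pos: [0.5201, 0.1256, 0.1767]
tool_rot: [-0.0, 1.0, 0.001, 0.003]
ft_force: [0.6, -1.0, 0.4]
grip_width: 0.0583
clock: 10.82
eef_pos: [0.5068, -0.1921, 0.1822]
tool_rot: [0.577, 0.816, 0.0, 0.0]
ft_force: [0.0, 0.3, -0.3]
grip_width: 0.0519
clock: 11.23
eef_pos: [0.5067, -0.1898, 0.1517]
tool_rot: [0.706, 0.708, -0.0, -0.001]
ft_force: [-0.5, 0.4, 0.3]
grip_width: 0.0517
[ 0.50665528 -0.18975593  0.15170349]
```

View pics/m6.png

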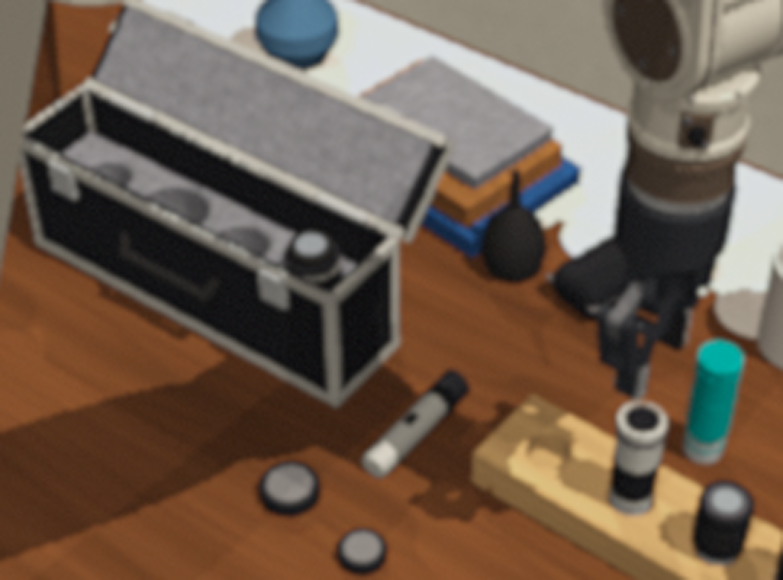

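The medium eyepiece sits upright in the right-hand well at (315,250), and the jaws are above the long tube at (640,415). Grasping.

```bash
python3 -m jog '[[[0.001,0,-0.025,0,0,0,100],[0.001,0,-0.05,0,0,0,100],[0.001,0,-0.07,0,0,0,100],[0.001,0,-0.082,0,0,0,100],[0.001,0,-0.086,0,0,0,100],[0.001,0,-0.086,0,0,0,255],[0.001,0,-0.086,0,0,0,255],[0.001,0,-0.086,0,0,0,255],[0.001,0,-0.086,0,0,0,255],[0.001,0,-0.086,0,0,0,255]]]'
```

```text
clock: 12.12
eef_pos: [0.5087, -0.1901, 0.0666]
tool_rot: [0.707, 0.707, 0.0, 0.001]
ft_force: [0.1, -0.7, 1.3]
grip_width: 0.0335
```

```bash
python3 -m jog '[[[0,0,0.01,0,0,0,255],[0,0,0.03,0,0,0,255],[0,0,0.06,0,0,0,255],[0,0.01,0.09,0,0,6,255],[0.001,0.03,0.115,0,0,12,255],[0.001,0.055,0.125,0,0,18,255],[0.002,0.085,0.125,0,0,24,255],[0.003,0.115,0.125,0,0,30,255],[0.004,0.145,0.125,0,0,36,255],[0.005,0.175,0.125,0,0,42,255]]]'
python3 -m jog '[[[0,0.03,0,0,0,6,255],[0,0.06,0,0,0,12,255],[0.001,0.09,0,0,0,18,255],[0.001,0.12,0,0,0,24,255],[0.001,0.15,0,0,0,30,255],[0.002,0.18,0,0,0,36,255],[0.002,0.21,0,0,0,42,255],[0.003,0.24,0,0,0,48,255],[0.003,0.27,0,0,0,48,255],[0.004,0.30,0,0,0,48,255]]]'
python3 -m jog '[[[0,0.025,0,0,0,0,255],[0,0.045,0,0,0,0,255],[0,0.06,0,0,0,0,255],[0,0.068,0,0,0,0,255],[0,0.069,0,0,0,0,255],[0,0.069,0,0,0,0,255],[0,0.069,0,0,0,0,255]]]'
```

```text
clock: 12.95
eef_pos: [0.513, -0.0136, 0.1919]
tool_rot: [0.404, 0.915, 0.0, 0.001]
ft_force: [0.9, -0.7, -0.8]
grip_width: 0.0335
clock: 13.78
eef_pos: [0.5167, 0.2866, 0.1917]
tool_rot: [-0.0, 1.0, 0.0, 0.0]
ft_force: [0.7, 0.4, -0.3]
grip_width: 0.0339
clock: 14.37
eef_pos: [0.5171, 0.3531, 0.1909]
tool_rot: [0.0, 1.0, -0.0, -0.0]
ft_force: [0.0, -0.0, -1.7]
grip_width: 0.034
```

```bash
python3 -m jog '[[[0.001,0.001,-0.015,0,0,0,255],[0.001,0.001,-0.035,0,0,0,255],[0.001,0.001,-0.055,0,0,0,255],[0.001,0.001,-0.075,0,0,0,255],[0.001,0.001,-0.095,0,0,0,255],[0.001,0.001,-0.112,0,0,0,255],[0.001,0.001,-0.121,0,0,0,255],[0.001,0.001,-0.125,0,0,0,255],[0.001,0.001,-0.125,0,0,0,255]]]'
python3 -m jog '[[[0,0,-0.001,0,0,0,255],[0,0,-0.002,0,0,0,255],[0,0,-0.002,0,0,0,255]]]'
```

```text
clock: 15.12
eef_pos: [0.5179, 0.354, 0.0651]
tool_rot: [0.0, 1.0, -0.0, -0.001]
ft_force: [-0.8, -0.7, -0.6]
grip_width: 0.0336
clock: 15.37
eef_pos: [0.5187, 0.3555, 0.0648]
tool_rot: [-0.0, 1.0, 0.001, 0.001]
ft_force: [-0.4, -0.6, -1.4]
grip_width: 0.0336
```

```bash
python3 -m jog '[[[0,-0.001,-0.001,0,0,0,255],[0,-0.001,-0.002,0,0,0,255],[0,-0.001,-0.002,0,0,0,255]]]';python3 -m jog '[[[0,0,-0.001,0,0,0,255],[0,0,-0.001,0,0,0,255]]]'
```

```text
clock: 15.62
eef_pos: [0.5185, 0.3543, 0.0626]
tool_rot: [-0.0, 1.0, 0.0, 0.001]
ft_force: [-0.4, 0.0, 2.7]
grip_width: 0.0337
clock: 15.78
eef_pos: [0.5187, 0.3544, 0.0626]
tool_rot: [-0.0, 1.0, 0.0, 0.001]
ft_force: [-1.0, -1.2, 6.5]
grip_width: 0.0337
```

```bash
python3 -m jog '[[[0,0,0,0,0,0,110],[0,0,0,0,0,0,110],[0,0,0,0,0,0,110],[0,0,0.01,0,0,0,110],[0,0,0.03,0,0,0,110],[0,0,0.06,0,0,0,110],[0,0,0.095,0,0,0,110],[0,0,0.12,0,0,0,110]]]'
python3 -m jog '[[[-0.007,-0.38,0,0,0,-70,80],[-0.007,-0.38,0,0,0,-70,80],[-0.007,-0.38,0,0,0,-70,80],[-0.007,-0.38,0,0,0,-70,80],[-0.007,-0.38,0,0,0,-70,80],[-0.007,-0.38,0,0,0,-70,80],[-0.007,-0.38,0,0,0,-70,80],[-0.007,-0.38,0,0,0,-70,80],[-0.007,-0.38,0,0,0,-70,80],[-0.007,-0.38,0,0,0,-70,80]]]'
python3 -m jog '[[[-0.006,-0.24,-0.05,0,0,-20,80],[-0.006,-0.24,-0.05,0,0,-20,80],[-0.006,-0.24,-0.05,0,0,-20,80],[-0.006,-0.24,-0.05,0,0,-20,80],[-0.006,-0.24,-0.05,0,0,-20,80],[-0.006,-0.24,-0.05,0,0,-20,80],[-0.006,-0.24,-0.05,0,0,-20,80],[-0.006,-0.24,-0.05,0,0,-20,80],[-0.006,-0.24,-0.05,0,0,-20,80]]]'
python3 - <<'E'
from h import *
p=bot.get_obs()["eef_pos"];print(p)
cv2.imwrite("pics/m7.png",cv2.resize(bot.camera("scene")[120:350,170:480],None,fx=2.58,fy=2.58,interpolation=2))
E
```

```text
clock: 16.45
eef_pos: [0.5185, 0.3545, 0.184]
tool_rot: [-0.0, 1.0, 0.001, 0.001]
ft_force: [1.1, 0.9, 0.9]
grip_width: 0.0486
clock: 17.28
eef_pos: [0.5107, -0.032, 0.1814]
tool_rot: [0.579, 0.815, -0.001, 0.001]
ft_force: [-0.0, 0.4, -0.1]
grip_width: 0.0585
clock: 18.03
eef_pos: [0.5049, -0.2657, 0.1308]
tool_rot: [0.707, 0.707, 0.0, -0.0]
ft_force: [-1.1, 1.0, 0.0]
grip_width: 0.0588
[ 0.50493441 -0.26571823  0.13083496]
```

View pics/m7.png

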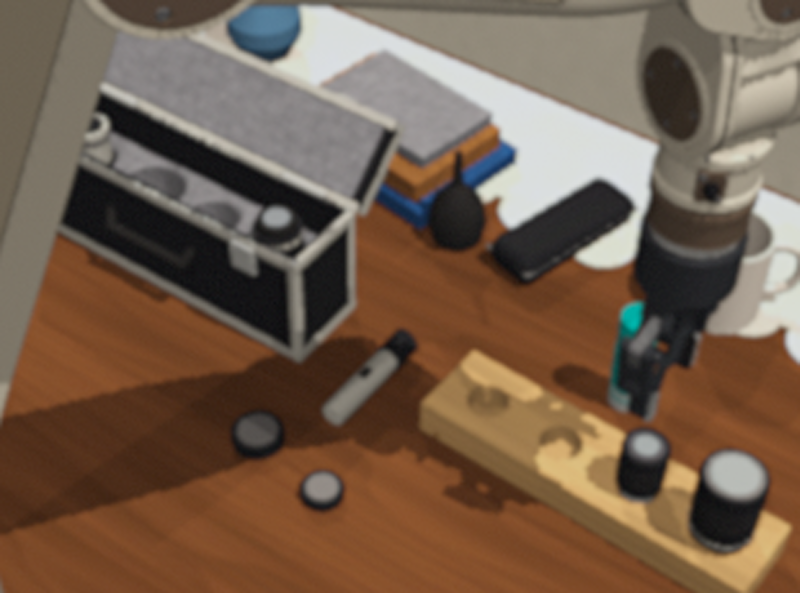

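The long and medium eyepieces are seated, and the jaws hover above the small one at (645,445). Grasping.

```bash
python3 -m jog '[[[0.001,0,-0.025,0,0,0,80],[0.001,0,-0.05,0,0,0,80],[0.001,0,-0.075,0,0,0,80],[0.001,0,-0.095,0,0,0,80],[0.001,0,-0.102,0,0,0,80],[0.001,0,-0.102,0,0,0,255],[0.001,0,-0.102,0,0,0,255],[0.001,0,-0.102,0,0,0,255],[0.001,0,-0.102,0,0,0,255],[0.001,0,-0.102,0,0,0,255]]]'
```

```text
clock: 18.92
eef_pos: [0.507, -0.2662, 0.03]
tool_rot: [0.707, 0.707, 0.0, 0.001]
ft_force: [-0.8, 0.7, -0.8]
grip_width: 0.04
```

```bash
python3 -m jog '[[[0,0,0.01,0,0,0,255],[0,0,0.03,0,0,0,255],[0,0,0.06,0,0,0,255],[0,0.01,0.09,0,0,6,255],[0.001,0.03,0.115,0,0,12,255],[0.001,0.055,0.127,0,0,18,255],[0.002,0.085,0.127,0,0,24,255],[0.003,0.115,0.127,0,0,30,255],[0.004,0.145,0.127,0,0,36,255],[0.005,0.175,0.127,0,0,42,255]]]'
python3 -m jog '[[[0,0.03,0,0,0,6,255],[0.001,0.06,0,0,0,12,255],[0.002,0.09,0,0,0,18,255],[0.003,0.12,0,0,0,24,255],[0.004,0.15,0,0,0,30,255],[0.005,0.18,0,0,0,36,255],[0.006,0.21,0,0,0,42,255],[0.006,0.24,0,0,0,48,255],[0.006,0.265,0,0,0,48,255],[0.006,0.28,0,0,0,48,255]]]'
python3 -m jog '[[[0,0.008,0,0,0,0,255],[0,0.013,0,0,0,0,255],[0,0.013,0,0,0,0,255],[0,0.013,-0.015,0,0,0,255],[0,0.013,-0.035,0,0,0,255],[0,0.013,-0.05,0,0,0,255],[0,0.013,-0.055,0,0,0,255],[0,0.013,-0.055,0,0,0,255]]]'
```

```text
clock: 19.75
eef_pos: [0.5112, -0.0898, 0.1572]
tool_rot: [0.405, 0.915, 0.0, 0.001]
ft_force: [0.8, -1.0, -1.4]
grip_width: 0.0397
clock: 20.58
eef_pos: [0.5171, 0.1919, 0.1569]
tool_rot: [-0.001, 1.0, 0.001, 0.001]
ft_force: [-0.5, -0.6, -1.4]
grip_width: 0.0399
clock: 21.25
eef_pos: [0.5159, 0.2004, 0.0993]
tool_rot: [0.001, 1.0, -0.001, -0.002]
ft_force: [1.0, -0.5, -0.8]
grip_width: 0.0396
```

```bash
python3 -m jog '[[[0.001,0.001,0,0,0,0,255],[0.001,0.001,-0.015,0,0,0,255],[0.001,0.001,-0.028,0,0,0,255],[0.001,0.001,-0.034,0,0,0,255],[0.001,0.001,-0.035,0,0,0,255],[0.001,0.001,-0.035,0,0,0,255]]]'
python3 -m jog '[[[0,0,-0.001,0,0,0,255],[0,0,-0.002,0,0,0,255],[0,0,-0.002,0,0,0,255]]]'
```

```text
clock: 21.75
eef_pos: [0.5184, 0.2031, 0.0662]
tool_rot: [-0.0, 1.0, 0.0, 0.0]
ft_force: [-0.2, -1.0, -0.1]
grip_width: 0.0398
clock: 22.0
eef_pos: [0.5185, 0.2033, 0.0642]
tool_rot: [-0.0, 1.0, 0.0, 0.001]
ft_force: [-0.1, 0.1, -1.1]
grip_width: 0.0396
```

```bash
python3 -m jog '[[[0,0,-0.001,0,0,0,255],[0,0,-0.002,0,0,0,255],[0,0,-0.002,0,0,0,255]]]';python3 -m jog '[[[0,0,-0.001,0,0,0,255],[0,0,-0.001,0,0,0,255]]]'
```

```text
clock: 22.25
eef_pos: [0.518, 0.2031, 0.0615]
tool_rot: [-0.0, 1.0, -0.0, -0.0]
ft_force: [-0.3, -0.5, -1.9]
grip_width: 0.0395
clock: 22.42
eef_pos: [0.5181, 0.2031, 0.0608]
tool_rot: [-0.0, 1.0, 0.0, 0.0]
ft_force: [-0.4, -1.1, 1.0]
grip_width: 0.0396
```

```bash
python3 -m jog '[[[0,0,-0.001,0,0,0,255],[0,0,-0.001,0,0,0,255]]]'
```

```text
clock: 22.58
eef_pos: [0.5183, 0.2032, 0.0608]
tool_rot: [-0.0, 1.0, 0.0, 0.0]
ft_force: [-2.6, -1.4, 5.5]
grip_width: 0.0398
```

The small eyepiece is seated. Releasing, then the wide one.

```bash
python3 -m jog '[[[0,0,0,0,0,0,95],[0,0,0,0,0,0,95],[0,0,0,0,0,0,95],[0,0,0.01,0,0,0,95],[0,0,0.03,0,0,0,95],[0,0,0.06,0,0,0,95],[0,0,0.095,0,0,0,95],[0,0,0.12,0,0,0,95]]]'
python3 -m jog '[[[-0.009,-0.38,0,0,0,-70,30],[-0.009,-0.38,0,0,0,-70,30],[-0.009,-0.38,0,0,0,-70,30],[-0.009,-0.38,0,0,0,-70,30],[-0.009,-0.38,0,0,0,-70,30],[-0.009,-0.38,0,0,0,-70,30],[-0.009,-0.38,0,0,0,-70,30],[-0.009,-0.38,0,0,0,-70,30],[-0.009,-0.38,0,0,0,-70,30],[-0.009,-0.38,0,0,0,-70,30]]]'
python3 -m jog '[[[-0.006,-0.165,-0.04,0,0,-20,30],[-0.006,-0.165,-0.04,0,0,-20,30],[-0.006,-0.165,-0.04,0,0,-20,30],[-0.006,-0.165,-0.04,0,0,-20,30],[-0.006,-0.165,-0.04,0,0,-20,30],[-0.006,-0.165,-0.04,0,0,-20,30],[-0.006,-0.165,-0.04,0,0,-20,30]]]'
python3 - <<'E'
from h import *
p=bot.get_obs()["eef_pos"];print(p)
cv2.imwrite("pics/m8.png",cv2.resize(bot.camera("scene")[120:350,170:480],None,fx=2.58,fy=2.58,interpolation=2))
E
```

```text
clock: 23.25
eef_pos: [0.5187, 0.2034, 0.1829]
tool_rot: [-0.0, 1.0, 0.0, 0.001]
ft_force: [1.1, 0.2, 0.0]
grip_width: 0.0538
clock: 24.08
eef_pos: [0.5086, -0.1834, 0.1803]
tool_rot: [0.579, 0.815, -0.001, 0.001]
ft_force: [-0.0, 0.0, -0.4]
grip_width: 0.0755
clock: 24.67
eef_pos: [0.5028, -0.3417, 0.1397]
tool_rot: [0.707, 0.707, 0.0, -0.0]
ft_force: [0.3, 0.2, 0.3]
grip_width: 0.0756
[ 0.502787   -0.34173552  0.13970146]
```

View pics/m8.png

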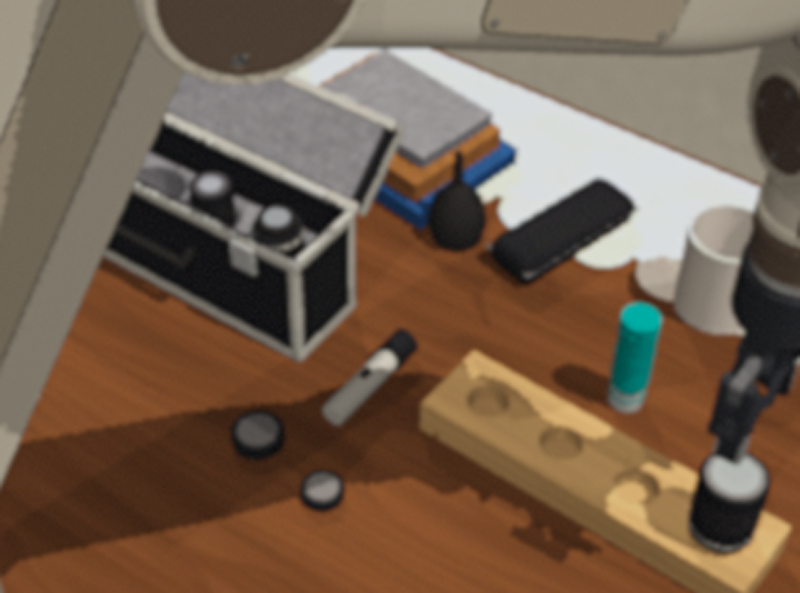

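The small eyepiece is upright in its well at (212,187), and the jaws are above the wide one at (735,475). Grasping and carrying.

```bash
python3 -m jog '[[[0.001,0,-0.025,0,0,0,30],[0.001,0,-0.05,0,0,0,30],[0.001,0,-0.075,0,0,0,30],[0.001,0,-0.087,0,0,0,30],[0.001,0,-0.09,0,0,0,30],[0.001,0,-0.09,0,0,0,255],[0.001,0,-0.09,0,0,0,255],[0.001,0,-0.09,0,0,0,255],[0.001,0,-0.09,0,0,0,255],[0.001,0,-0.09,0,0,0,255]]]'
```

```text
clock: 25.55
eef_pos: [0.5052, -0.3421, 0.0513]
tool_rot: [0.707, 0.707, 0.001, 0.001]
ft_force: [-1.0, 1.1, 4.1]
grip_width: 0.0538
```

```bash
python3 -m jog '[[[0,0,0.01,0,0,0,255],[0,0,0.03,0,0,0,255],[0,0,0.06,0,0,0,255],[0,0.01,0.09,0,0,6,255],[0.001,0.03,0.115,0,0,12,255],[0.001,0.055,0.127,0,0,18,255],[0.002,0.085,0.127,0,0,24,255],[0.003,0.115,0.127,0,0,30,255],[0.004,0.145,0.127,0,0,36,255],[0.005,0.175,0.127,0,0,42,255]]]'
python3 -m jog '[[[0,0.03,0,0,0,6,255],[0.001,0.06,0,0,0,12,255],[0.002,0.09,0,0,0,18,255],[0.003,0.12,0,0,0,24,255],[0.004,0.15,0,0,0,30,255],[0.005,0.18,0,0,0,36,255],[0.006,0.21,0,0,0,42,255],[0.006,0.24,0,0,0,48,255],[0.007,0.27,0,0,0,48,255],[0.008,0.30,0,0,0,48,255]]]'
python3 -m jog '[[[0,0.03,0,0,0,0,255],[0,0.06,0,0,0,0,255],[0,0.09,0,0,0,0,255],[0,0.115,0,0,0,0,255],[0,0.135,0,0,0,0,255],[0,0.145,0,0,0,0,255],[0,0.145,0,0,0,0,255],[0,0.145,-0.015,0,0,0,255],[0,0.145,-0.035,0,0,0,255],[0,0.145,-0.045,0,0,0,255]]]'
python3 -m jog '[[[0,0,-0.005,0,0,0,255],[0,0,-0.005,0,0,0,255],[0,0,-0.005,0,0,0,255]]]'
```

```text
clock: 26.38
eef_pos: [0.5086, -0.1658, 0.1771]
tool_rot: [0.405, 0.914, -0.0, -0.0]
ft_force: [0.3, -0.2, -3.8]
grip_width: 0.0539
clock: 27.22
eef_pos: [0.5166, 0.1342, 0.177]
tool_rot: [-0.0, 1.0, -0.0, -0.0]
ft_force: [0.6, -0.2, -3.0]
grip_width: 0.0536
clock: 28.05
eef_pos: [0.5162, 0.276, 0.1298]
tool_rot: [0.001, 1.0, -0.001, -0.001]
ft_force: [-1.8, -1.3, -4.0]
grip_width: 0.0537
clock: 28.3
eef_pos: [0.5174, 0.2774, 0.127]
tool_rot: [0.0, 1.0, -0.0, 0.0]
ft_force: [-0.0, 0.4, -2.3]
grip_width: 0.0538
```

Bottom at about 0.09, centred. Lowering to z ≈ 0.064.

```bash
python3 -m jog '[[[0,0,-0.015,0,0,0,255],[0,0,-0.032,0,0,0,255],[0,0,-0.048,0,0,0,255],[0,0,-0.058,0,0,0,255],[0,0,-0.062,0,0,0,255],[0,0,-0.062,0,0,0,255],[0,0,-0.062,0,0,0,255]]]'
python3 -m jog '[[[0,0,-0.001,0,0,0,255],[0,0,-0.002,0,0,0,255],[0,0,-0.002,0,0,0,255]]]'
```

```text
clock: 28.88
eef_pos: [0.5177, 0.2784, 0.0655]
tool_rot: [-0.0, 1.0, 0.0, 0.001]
ft_force: [-0.4, -0.3, -3.9]
grip_width: 0.0537
clock: 29.13
eef_pos: [0.5175, 0.2783, 0.0633]
tool_rot: [-0.0, 1.0, 0.0, 0.001]
ft_force: [-0.2, -1.0, -4.2]
grip_width: 0.0538
```

```bash
python3 -m jog '[[[0,0,-0.001,0,0,0,255],[0,0,-0.002,0,0,0,255],[0,0,-0.002,0,0,0,255]]]';python3 -m jog '[[[0,0,-0.001,0,0,0,255],[0,0,-0.001,0,0,0,255]]]'
```

```text
clock: 29.38
eef_pos: [0.5175, 0.2783, 0.0613]
tool_rot: [-0.0, 1.0, 0.0, 0.001]
ft_force: [-0.4, -1.4, 0.5]
grip_width: 0.0539
clock: 29.55
eef_pos: [0.5177, 0.2783, 0.0613]
tool_rot: [-0.0, 1.0, 0.0, 0.001]
ft_force: [-0.6, -1.7, 5.5]
grip_width: 0.0539
```

The wide eyepiece seated at exactly the predicted height. Releasing and backing away to check everything.

```bash
python3 -m jog '[[[0,0,0,0,0,0,58],[0,0,0,0,0,0,58],[0,0,0,0,0,0,58],[0,0,0.01,0,0,0,58],[0,0,0.03,0,0,0,58],[0,0,0.06,0,0,0,58],[0,0,0.095,0,0,0,58],[0,0,0.13,0,0,0,58],[0,0,0.15,0,0,0,255]]]'
python3 -m jog '[[[0,-0.33,0.01,0,0,0,255],[0,-0.33,0.01,0,0,0,255],[0,-0.33,0.01,0,0,0,255],[0,-0.33,0.01,0,0,0,255],[0,-0.33,0.01,0,0,0,255],[0,-0.33,0.01,0,0,0,255],[0,-0.33,0.01,0,0,0,255],[0,-0.33,0.01,0,0,0,255],[0,-0.33,0.01,0,0,0,255]]]'
python3 - <<'E'
from h import *
s=cv2.resize(bot.camera("scene")[110:260,165:335],None,fx=2.35,fy=2.35,interpolation=2)
t=cv2.resize(bot.camera("top")[90:275,145:315],None,fx=2.35,fy=2.35,interpolation=2)
h=max(len(s),len(t));c=np.zeros((h,798,3),np.uint8);c[:len(s),:399]=s[:,:399];c[:len(t),399:]=t[:,:399]
cv2.imwrite("pics/m9.png",c)
E
```

```text
clock: 30.3
eef_pos: [0.5184, 0.2789, 0.2148]
tool_rot: [-0.0, 1.0, 0.001, 0.003]
ft_force: [-0.2, 1.5, 0.1]
grip_width: 0.0552
clock: 31.05
eef_pos: [0.517, -0.0584, 0.2207]
tool_rot: [0.004, 1.0, -0.002, 0.001]
ft_force: [0.7, 1.3, 0.4]
grip_width: 0.0002
```

View pics/m9.png

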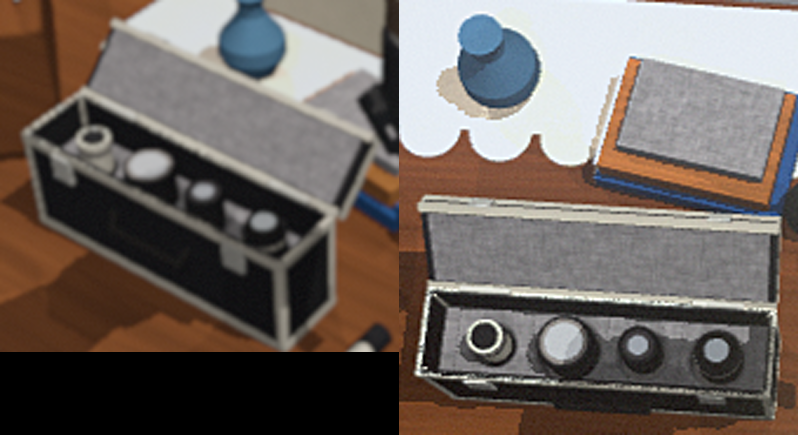

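All four are upright in the right wells: long, wide, small and medium, left to right in the top view at (488,342), (566,342), (641,350) and (717,352). Next I'll estimate the lid angle and the space behind it.

```bash
python3 - <<'E'
from h import *
f=lambda u,v:((u-399)/2.35+145,v/2.35+90)
print("lid edge px",f(600,203),f(600,217))
for th in(2.1,2.2,2.3,2.4):
    u=np.array([-np.cos(th),0,np.sin(th)]);n=np.array([np.sin(th),0,np.cos(th)]);h=np.array([.562,.24,.124])
    print(th,"outer",(h+.088*u+.023*n).round(3),proj("top",h+.088*u+.023*n).round(1),"inner",proj("top",h+.088*u).round(1))
for z in(.04,.08):print("books near edge",ray("top",*f(595,182),z).round(3),ray("top",*f(770,213),z).round(3),"vase",ray("top",*f(500,105),.04).round(3),ray("top",*f(480,35),.12).round(3))
print(bot.get_obs()["joint_pos"].round(2))
E
```

```text
lid edge px (230.531914893617, 176.38297872340425) (230.531914893617, 182.3404255319149)
2.1 outer [0.626 0.24  0.188] [229.4 181. ] inner [227.5 187.8]
2.2 outer [0.632 0.24  0.182] [230.2 179.4] inner [228.3 185.4]
2.3 outer [0.638 0.24  0.174] [231.  178.3] inner [229.  183.3]
2.4 outer [0.642 0.24  0.166] [231.8 177.5] inner [229.8 181.5]
books near edge [0.712 0.278 0.04 ] [0.69  0.087 0.04 ] vase [0.794 0.391 0.04 ] [0.836 0.397 0.12 ]
books near edge [0.698 0.269 0.08 ] [0.676 0.084 0.08 ] vase [0.794 0.391 0.04 ] [0.836 0.397 0.12 ]
[-0.1   0.28  0.08  1.37  0.   -0.1 ]
```

```bash
python3 -m jog '[[[0.151,0.258,0.01,0,0,0,255],[0.151,0.258,0.01,0,0,0,255],[0.151,0.258,0.01,0,0,0,255],[0.151,0.258,0.01,0,0,0,255],[0.151,0.258,0.01,0,0,0,255],[0.151,0.258,0.01,0,0,0,255],[0.151,0.258,0.01,0,0,0,255],[0.151,0.258,0.01,0,0,0,255],[0.151,0.258,0.01,0,0,0,255],[0.151,0.258,0.01,0,0,0,255]]]'
python3 -m jog '[[[0,0,-0.02,0,0,0,255],[0,0,-0.045,0,0,0,255],[0,0,-0.07,0,0,0,255],[0,0,-0.09,0,0,0,255],[0,0,-0.09,0,0,0,255],[0,0,-0.09,0,0,0,255]]]'
```

```text
clock: 31.98
eef_pos: [0.6672, 0.2085, 0.2286]
tool_rot: [-0.002, 1.0, -0.0, -0.001]
ft_force: [0.2, -0.1, 0.0]
grip_width: 0.0001
clock: 32.48
eef_pos: [0.6666, 0.205, 0.1396]
tool_rot: [0.0, 1.0, -0.0, -0.001]
ft_force: [0.0, 0.8, 1.5]
grip_width: 0.0003
```

```bash
python3 -m jog '[[[-0.01,0,0,0,0,0,255],[-0.02,0,0,0,0,0,255],[-0.03,0,0.003,0,0,0,255],[-0.04,0,0.006,0,0,0,255],[-0.05,0,0.01,0,0,0,255],[-0.06,0,0.015,0,0,0,255],[-0.07,0,0.02,0,0,0,255],[-0.07,0,0.02,0,0,0,255]]]'
```

```text
clock: 33.15
eef_pos: [0.603, 0.2068, 0.169]
tool_rot: [0.0, 1.0, 0.003, 0.009]
ft_force: [3.8, -0.6, 3.8]
grip_width: -0.0003
```

```bash
python3 -m jog '[[[-0.012,0,0.004,0,0,0,255],[-0.024,0,0.008,0,0,0,255],[-0.036,0,0.012,0,0,0,255],[-0.045,0,0.012,0,0,0,255],[-0.053,0,0.01,0,0,0,255],[-0.062,0,0.006,0,0,0,255],[-0.062,0,0.006,0,0,0,255]]]'
```

```text
clock: 33.73
eef_pos: [0.536, 0.2062, 0.1687]
tool_rot: [-0.0, 1.0, 0.001, 0.002]
ft_force: [-0.7, -0.0, 0.3]
grip_width: 0.0001
```

```bash
python3 -m jog '[[[-0.006,0,-0.004,0,0,0,255],[-0.012,0,-0.009,0,0,0,255],[-0.018,0,-0.016,0,0,0,255],[-0.025,0,-0.024,0,0,0,255],[-0.029,0,-0.031,0,0,0,255],[-0.033,0,-0.037,0,0,0,255],[-0.035,0,-0.041,0,0,0,255],[-0.035,0,-0.041,0,0,0,255]]]'
```

```text
clock: 34.4
eef_pos: [0.5014, 0.2061, 0.1254]
tool_rot: [-0.0, 1.0, 0.0, 0.001]
ft_force: [-2.0, -0.4, 4.9]
grip_width: -0.0001
```

```bash
for i in 1 2; do python3 -m jog '[[[0,0,-0.003,0,0,0,255],[0,0,-0.005,0,0,0,255],[0,0,-0.005,0,0,0,255],[0,0,-0.005,0,0,0,255]]]'; done
```

```text
clock: 34.73
eef_pos: [0.5016, 0.2062, 0.1251]
tool_rot: [-0.0, 1.0, 0.001, 0.002]
ft_force: [-9.3, -4.8, 31.0]
grip_width: -0.0
clock: 35.07
eef_pos: [0.5017, 0.2063, 0.1249]
tool_rot: [-0.0, 1.0, 0.002, 0.004]
ft_force: [-18.7, -8.1, 54.6]
grip_width: -0.0002
```

The lid is against a hard stop. Retreating for a look.

```bash
python3 -m jog '[[[0,0,0.012,0,0,0,255],[0,0,0.03,0,0,0,255],[0,0,0.07,0,0,0,255],[0,0,0.1,0,0,0,255],[0,-0.25,0.1,0,0,0,255],[0,-0.25,0.1,0,0,0,255],[0,-0.25,0.1,0,0,0,255],[0,-0.25,0.1,0,0,0,255],[0,-0.25,0.1,0,0,0,255],[0,-0.25,0.1,0,0,0,255]]]'
python3 - <<'E'
from h import *
s=cv2.resize(bot.camera("scene")[110:280,165:335],None,fx=2.35,fy=2.35,interpolation=2)
t=cv2.resize(bot.camera("top")[110:280,145:315],None,fx=2.35,fy=2.35,interpolation=2)
cv2.imwrite("pics/m10.png",np.hstack([s,t]))
for y in(.067,.411):
  for q in((.474,y,.147),(.562,y,.147)):print(((proj("scene",q)-[165,110])*2.35).round(),((proj("top",q)-[145,110])*2.35+[399,0]).round())
E
```

```text
clock: 35.9
eef_pos: [0.5004, -0.0458, 0.2143]
tool_rot: [-0.0, 1.0, -0.0, -0.0]
ft_force: [1.0, 0.8, -0.5]
grip_width: 0.0002
[280. 249.] [769. 345.]
[335. 199.] [776. 256.]
[ 20. 117.] [410. 321.]
[79. 76.] [423. 233.]
```

View pics/m10.png

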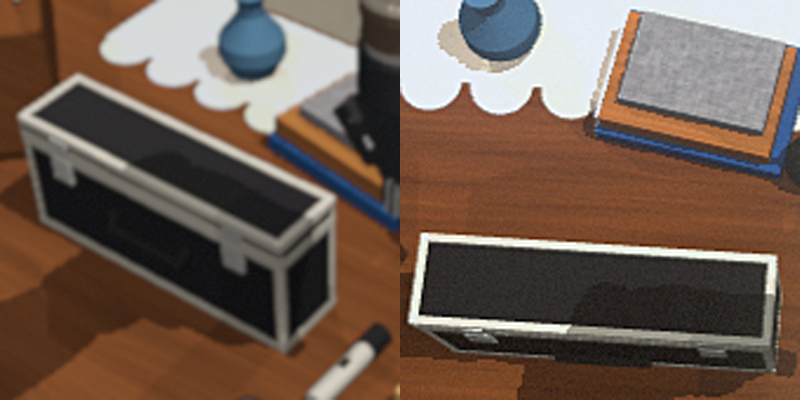

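The lid is flat and flush with the rim. Its outer corners match the shut-lid prediction, for example scene (280,249) and top (423,233). Handing in.

```bash
python3 -c "
from workcell import bot
print(bot.job_done())"
```

```text
the job is handed in; nothing more can be done
None
```

I moved all four eyepieces into their wells (medium, long, small, then wide), closed the lid to its hard stop, and handed in at about 36 s of the 136 s allowed.

**Seating:** Each eyepiece touched down within about 1 mm of its predicted height, and I released it only after contact. The pictures before closing showed all four upright and below the rim, each in the well made for its size.

**Lid:** In the last pictures the lid lies flat on the rim, and its corners match the shut position in both cameras. The arm was clear of everything at hand-in.

**What went wrong on the way:**
- **First grasp:** the fingertips sit about 26 mm higher than the tool data says, so the fingers closed empty on top of the medium eyepiece with about 20 N.
- **Second grasp:** on the next try something in the gripper, probably an outer knuckle, landed on the long tube, with about 50 N measured at the wrist. If that contact counts as the gripper's body, it would break the 40 N limit. I then gripped with the jaws turned across the rack. Nothing was tipped or displaced.
- **Lid press:** the fingertips pressed up to about 55 N on the already shut lid to make sure it was closed. That is under the 120 N wrist limit.

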